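# Fit the round counter sign into its spring-plunger post holder

### The job

Draw the post with the round wooden sign out of the wooden rack and slide it down into the metal post holder on the counter, past the side spring plunger, until it is fully home on the stop and the plunger has snapped into the groove of the post. Leave the sign upright with its flat faces square to the holder (parallel to the long side of the holder's base plate) and let go. Press gently, never hard, and leave the other sign and the goods on the counter where they are.

Things in the scene. Friction and masses are not known exactly. Their poses are not given: they have to be found in the camera images.
- sign_disc (a point): Centre of the round wooden sign: a disc 70 mm in diameter, 10 mm thick, on top of an upright steel post 20 mm in diameter. x is normal to the flat faces (both alike), y lies across the disc, z points up along the post. The disc's underside is 35 mm below this point. Best gripped from above across the 10 mm thickness, in the upper half of the disc.
- sign_foot (a point): Lower end of the same post, on its axis, 141 mm below the disc's centre; same axes. The foot tapers from 10 mm diameter at the end to 20 mm at 10 mm up. A V-shaped groove runs all round the post: floor 10 mm in diameter, 36.5 to 39.5 mm above the foot, edges at 31.5 and 44.5 mm.
- spare_plaque (a point): Centre of the other sign, a rectangular wooden plaque 10 x 74 x 60 mm on a like but shorter post (this point is 108 mm above its foot), which stands in the other hole of the rack and stays there.
- rack: Wooden rack fixed on the counter, 70 x 190 x 45 mm; origin at the centre of its underside, z up, y along its length. Two round holes 21.5 mm wide and 35 mm deep at y = -55 and +55 mm hold the two signs upright; either sign may be in either hole.
- mouth (a point): Centre of the mouth of the holder's bore, in the holder's upper face, 96 mm above the counter; z up along the bore, y along the long side of the base plate. The round bore is 21.6 mm wide. A solid stop inside ends the post's travel; its height was set by hand and is not reported: it lies anywhere from 50 to 86 mm below the mouth and must be felt.
- plunger (a joint): How far the plunger is pushed outwards, in m: 0 in the empty bore or in the groove, 0.002 to 0.004 while the post's full thickness rides on it. Its ball nose (radius 5 mm) stands in to 5.8 mm from the bore's axis, always 38 mm above the stop, so a post on the stop has the nose in its groove. Riding over it takes up to about 10 N; the stop then feels solid. Spring 4 N at 0, plus 0.6 N per mm.
- flower_water_mid (a point): Centre of a loose blue bottle 48 mm in diameter and 115 mm tall, a bystander.
- dropper_mid (a point): Centre of a loose small amber bottle 34 mm in diameter and 75 mm tall, a bystander.
- balm: Loose amber jar 56 mm in diameter and 40 mm tall, a bystander; origin under its centre.
- mortar: Loose white bowl 90 mm wide and 60 mm tall, a bystander; origin under its centre.
- soap: Loose bar of soap 55 x 80 x 28 mm, a bystander; origin under its centre.
- sign: The round sign with its post as a whole; origin and axes as sign_foot.
- holder: The fixed post holder: an aluminium block 50 x 50 mm, 88 mm high, on a dark steel base plate 80 x 120 (along y) x 8 mm; origin under the plate's centre, axes as mouth. The spring plunger sits on its +y side (brass barrel, black pull knob). The post must not be pressed on the stop with more than 30 N.
Not all that is in view belongs to the job. What is shaped like the sign but red is not meant. Leave any red look-alike of the holder alone.

How it is judged:
By the outcome, as a careful person would: the job done as asked, in the order asked, and still so for the second after the job is handed in, with the robot touching nothing.
It also fails if it takes over 53 s, if anything falls off the work surface, if the arm or the gripper's body presses on something with over 40 N, if the wrist force passes 120 N, or if a joint passes its speed limit or range.

### The arm

A 7-joint arm with a two-finger parallel gripper is mounted at the origin on the work surface. World frame = base frame: x ahead of the robot, y to its left, z up, the work surface at z = 0. Lengths are in m, angles in rad, forces in N, time in s.
With the tool pointing down it reaches from about 0.4 to 0.875 m from the base axis. Payload 19.3 kg.
Tool frame: the origin (TCP) lies at the very end of the fingers, on their centre line; the grasp point (between the pads) lies 19 mm behind it; z points along the fingers, y is the direction in which the jaws open and shut (so a half turn about z gives the same grasp; the last joint's range is limited). The gripper opens to 85 mm and grips with 20 to 120 N. Pads are 22 mm wide; open, the fingers measure 114 mm over their backs; the gripper's body (76 mm by 85 mm) begins 54 mm behind the grasp point. The pads swing forward as they close: fully open they stand 13 mm farther back than shut.
Start: joints at [-1.18, 0.521, -0.036, 1.599, 0.021, 1.021, -0.113], TCP at [0.278, 0.56, 0.231] pointing down, gripper open.
Joint ranges: [-2.91, 2.91], [-0.3, 2.13], [-1.5, 1.42], [0.17, 2.43], [-1.26, 4.41], [0.16, 1.93], [-2.52, 2.52]. Speed limits (rad/s): [1.89, 1.89, 2.39, 2.39, 3.01, 3.01, 3.01].

### API

Orientations are given as [roll, pitch, yaw] about the fixed x, y, z axes, in that order (R = Rz(yaw) Ry(pitch) Rx(roll)).
In Python, from workcell import bot gives the robot as it stands. The module is installed in compiled form; this text tells all that it offers.
- The arm moves only by the shell command python3 -m inch 'ROWS' [FORCE]. ROWS is JSON, a list of rows, each an object of numbers: "dx", "dy", "dz": the shift along the tool's x, y, z in mm; "rx", "ry", "rz": the turn, a rotation vector about the tool's x, y, z in rad; "hand": the closure, from -1 (fully open) to 1 (shut), so that 0 is half open. In form: [{"dx": .., "dy": .., "dz": .., "rx": .., "ry": .., "rz": .., "hand": ..}, ...]. A call has 1 to 10 rows; each row shifts and turns the commanded pose from where the row before left it, along the tool's axes as they then stand; what a row does not reach is not made up. A row lasts 1/10 s, in which the tool goes at most 50 mm and 8.59 degrees, less where a joint would pass 70% of its speed; a pose out of reach is approached as far as the arm can. A call with a gripper value outside its range is refused whole. The fingers move at their own pace and stop on an object; FORCE is the grip in N (left out, the last holds). Time passes only in rows, so rows that do not move let the fingers close. It gives the time, the measured TCP pose, the force and the opening at its end, in the units of the state.
- bot.observe(): the state, without advancing time (a new reading comes with each control period).
- bot.grab_frame(name): name is "side" or "top"; returns (picture, depth): 400x640x3 uint8, red, green, blue; 400x640 float32, m along the optical axis (not along the pixel's ray), 0 where there is no reading.
- bot.get_calibration(name): a dict with "vertical_fov" (degrees; the focal length in pixels is half the picture's height over the tangent of half this angle, whatever the lens; pixels are square), "cx", "cy" (the principal point, pixels), "origin" and "orientation" of the camera in the world. Camera axes: x right, y down, z forward; pixel columns grow to the right and rows downward; lengths in m; the calibration is good to about 2 mm. A picture is of the moment at which its call begins. get_calibration takes no time and is no camera call.
- bot.job_done(): hands the job in, once; it reports no verdict.
Trained networks look in the newest picture that a camera, given by its name, has taken for a name from the list of things; names that differ only in an ending like _2 or _b are one class to them, and where a whole thing is asked for, a point or a joint stands for the part that bears it (a point fixed in the world has none). Each returns a list of dicts, best first, with "score" (0 to 1); they miss things now and then, are a little off and sometimes report something else, mostly with a low value. They report only what shows in the picture. A call takes as long as a camera call. They do not tell look-alikes from the thing itself.
- bot.trace(camera, target): "region" (400x640 bool, what is visible of it) and "box" ([left, top, right, bottom] in pixels, round what is visible of it).
- bot.tip_of(camera, target): "centre" ([row, column] in pixels: a listed point, or the origin of a listed thing).
The state is a dict: "clock": time; "qpos": joint angles; "qd": joint speeds; "joint_efforts": joint torques, N m; "position": TCP position; "tool_rot": TCP orientation; "force": force on the tool from outside, world axes, zero at the start; "moment": the same for the moment, N m; "grip_width": finger opening in m.
Only numpy, scipy, OpenCV 4.12 (cv2) and the standard library are available. Lean on these libraries where they do the work, as an engineer would, in place of code of your own. Each camera call takes 0.05 s, during which the arm holds its last target.

## Working session

There is one attempt and no reset: what is moved stays moved. The work goes in short steps, Python scripts to look and compute and a shell command to move; the robot and the scene stay as the last step left them, time stands still between calls to the robot, and variables do not carry over. Pictures are saved under pics/ and viewed, and the job is handed in when it is done.

```bash
mkdir -p pics; cat > h.py <<'E'
import numpy as np, cv2
from workcell import bot
from scipy.spatial.transform import Rotation as R
def K(n):
    c=bot.get_calibration(n); f=200/np.tan(np.radians(c["vertical_fov"])/2); return c,f
def camR(c):
    o=np.array(c["orientation"],float)
    return o if o.shape==(3,3) else R.from_euler('xyz',o).as_matrix()
def ray(n,u,v):
    c,f=K(n); d=np.array([(u-c["cx"])/f,(v-c["cy"])/f,1.0]); return np.array(c["origin"]),camR(c)@d
def px(n,u,v,z):  # depth
    o,d=ray(n,u,v); return o+d*z
def atz(n,u,v,Z):
    o,d=ray(n,u,v); return o+d*(Z-o[2])/d[2]
def cloud(n,D):
    c,f=K(n); v,u=np.mgrid[0:400,0:640]
    P=np.stack([(u-c["cx"])/f*D,(v-c["cy"])/f*D,D],-1)
    return P@camR(c).T+np.array(c["origin"])
def proj(n,p):
    c,f=K(n); q=camR(c).T@(np.array(p)-np.array(c["origin"])); return q[0]/q[2]*f+c["cx"],q[1]/q[2]*f+c["cy"]
def save(im,name): cv2.imwrite("pics/"+name,cv2.cvtColor(im,cv2.COLOR_RGB2BGR))
E
python3 - <<'E'
from h import *
np.set_printoptions(precision=4,suppress=True)
s=bot.observe(); print(s)
for n in("side","top"):
    print(n,bot.get_calibration(n))
    im,D=bot.grab_frame(n); save(im,n+"0.png"); np.savez(n+"0.npz",im=im,D=D)
    for t in("sign_disc","sign_foot","spare_plaque","mouth","rack","holder","sign"):
        for r in bot.tip_of(n,t)[:3]:
            v,u=r["centre"]; 
            d=D[int(min(max(v,0),399)),int(min(max(u,0),639))]
            print(n,t,round(r["score"],2),u,v,px(n,u,v,d))
E
```

```text
{'clock': 0.0, 'qpos': array([-1.1802,  0.522 , -0.0363,  1.6   ,  0.0212,  1.0211, -0.1128]), 'qd': array([-0.    , -0.0004, -0.0008, -0.0005,  0.0007, -0.001 ,  0.0008]), 'joint_efforts': array([  0.0007, -92.7093,   1.9802, -36.9934,   0.0178,   0.0081,
         0.    ]), 'position': array([0.2778, 0.5595, 0.2307]), 'tool_rot': array([-3.1405,  0.0001,  2.6808]), 'force': array([ 0.1107, -0.1126,  0.2843]), 'moment': array([0.0285, 0.0568, 0.0129]), 'grip_width': 0.08561949321204704}
side {'vertical_fov': 55.37757866689573, 'cx': 316.4769071828246, 'cy': 198.07109708855518, 'origin': array([ 0.2144, -0.3945,  0.68  ]), 'orientation': array([-2.3619, -0.0012, -0.7616])}
side sign_disc 0.69 429.2 282.4 [ 0.5659 -0.2814  0.165 ]
side sign_disc 0.55 345.6 319.0 [ 0.4255 -0.2345  0.1685]
side sign_foot 0.95 343.0 355.6 [ 0.4311 -0.2338  0.0294]
side sign_foot 0.87 409.4 326.5 [ 0.5466 -0.2832  0.0466]
side spare_plaque 0.61 365.5 261.9 [ 0.5438 -0.1735  0.1305]
side mouth 0.81 189.6 189.3 [0.4331 0.246  0.0862]
side mouth 0.72 414.4 325.2 [ 0.555  -0.2878  0.0465]
side mouth 0.63 298.7
[... 424 characters left out ...]
6054722344742, 'origin': array([0.4939, 0.0466, 1.1224]), 'orientation': array([-3.0385, -0.0301, -1.5721])}
top sign_disc 0.56 419.3 262.0 [ 0.428  -0.2217  0.1242]
top sign_disc 0.53 446.2 199.5 [ 0.5916 -0.3356 -0.0015]
top sign_foot 0.77 404.0 255.7 [ 0.437  -0.2132  0.0007]
top spare_plaque 0.73 397.4 212.4 [ 0.5474 -0.1658  0.1466]
top spare_plaque 0.19 445.8 202.0 [ 0.5697 -0.2718  0.1827]
top mouth 0.69 240.2 198.9 [0.5885 0.228  0.0435]
top mouth 0.6 227.7 262.0 [0.4279 0.2463 0.099 ]
top rack 0.68 322.3 211.8 [0.5526 0.0127 0.0791]
top holder 0.97 242.3 199.0 [0.5836 0.2137 0.0975]
top holder 0.8 237.6 260.0 [0.4323 0.2231 0.0934]
top sign 0.63 425.6 206.8 [ 0.568  -0.2638  0.0448]
```

View pics/side0.png

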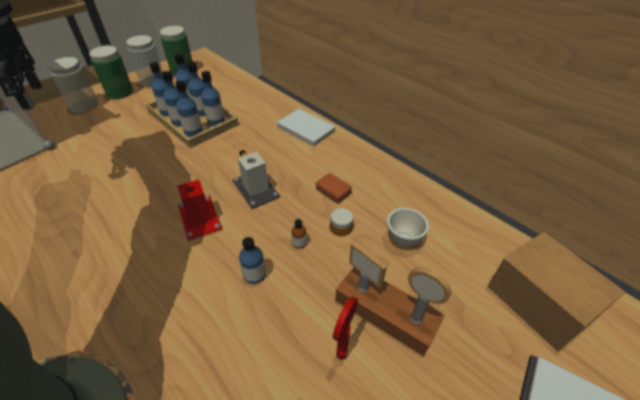

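View pics/top0.png

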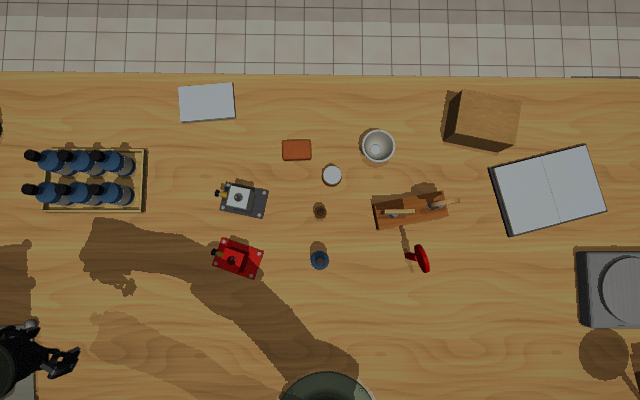

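The side view shows the round sign in the rack at about (429,287), the plaque at (367,265), the red decoy sign at (345,325), the grey holder at (253,175) and the red decoy holder at (197,210). In the top view the holder's bore is near (238,197) and its plunger is on the left. The sign disc is seen edge-on near (443,203).

```bash
python3 - <<'E'
from h import *
np.set_printoptions(precision=4,suppress=True)
for n,b in(("side",(390,250,470,350)),("side",(225,140,290,215)),("top",(360,180,470,235)),("top",(205,170,280,230))):
    z=np.load(n+"0.npz"); im=z["im"][b[1]:b[3],b[0]:b[2]]
    save(cv2.resize(im,None,fx=7,fy=7,interpolation=cv2.INTER_NEAREST)[:600,:800],f"z_{n}_{b[0]}.png")
for n in("side","top"):
    z=np.load(n+"0.npz"); P=cloud(n,z["D"]); ok=z["D"]>0
    # disc: above rack height
    m=ok&(P[...,2]>.075)&(P[...,2]<.26)&(abs(P[...,0]-.565)<.06)&(P[...,1]<-.24)&(P[...,1]>-.34)
    Q=P[m]; print(n,"disc pts",len(Q),Q.min(0),Q.max(0))
    U=Q[Q[:,2]>.1]; c=np.median(U,0); w,V=np.linalg.eigh(np.cov((U).T)); print(c,w**.5,"\n",V)
    m=ok&(P[...,2]>.088)&(P[...,2]<.105)&(abs(P[...,0]-.585)<.06)&(abs(P[...,1]-.215)<.06)
    Q=P[m]; print("holder top",len(Q),Q.mean(0),Q.min(0),Q.max(0))
    if len(Q)>5:
        r=cv2.minAreaRect((Q[:,:2]*1000).astype(np.float32)); print(r)
    m=ok&(P[...,2]>.003)&(P[...,2]<.015)&(abs(P[...,0]-.585)<.09)&(abs(P[...,1]-.215)<.09)
    Q=P[m]; print("plate",len(Q)); print(cv2.minAreaRect((Q[:,:2]*1000).astype(np.float32)))
    m=ok&(P[...,2]>.038)&(P[...,2]<.05)&(abs(P[...,0]-.555)<.09)&(abs(P[...,1]+.23)<.13)
    Q=P[m]; print("rack",len(Q)); print(cv2.minAreaRect((Q[:,:2]*1000).astype(np.float32)))
E
```

```text
side disc pts 1308 [ 0.5583 -0.3158  0.0754] [ 0.5787 -0.247   0.1869]
[ 0.5653 -0.2833  0.1567] [0.0021 0.0171 0.022 ] 
 [[ 0.9839 -0.164   0.071 ]
 [ 0.1663  0.9857 -0.0268]
 [-0.0655  0.0382  0.9971]]
holder top 330 [0.5857 0.219  0.0944] [0.5576 0.1919 0.088 ] [0.6151 0.2532 0.0988]
((587.6112670898438, 221.90792846679688), (54.48395538330078, 51.53694534301758), 76.34136962890625)
plate 611
((578.412841796875, 203.26177978515625), (101.00167846679688, 192.53662109375), 26.269954681396484)
rack 3117
((558.81884765625, -226.86196899414062), (72.12506103515625, 190.33070373535156), 10.9578857421875)
top disc pts 175 [ 0.5618 -0.311   0.0773] [ 0.5807 -0.2439  0.1874]
[ 0.5697 -0.2725  0.1763] [0.0039 0.0177 0.0221] 
 [[ 0.9879 -0.1395  0.0672]
 [ 0.1491  0.9741 -0.1698]
 [-0.0418  0.1778  0.9832]]
holder top 371 [0.5897 0.2254 0.0957] [0.5612 0.1951 0.088 ] [0.6192 0.2691 0.1009]
((591.8389282226562, 234.8224639892578), (71.37724304199219, 50.128700256347656), 78.03398895263672)
plate 997
((585.4444580078125, 215.076416015625), (178.62550354003906, 178.63790893554688), 0.2344791442155838)
rack 1538
((561.622802734375, -224.82455444335938), (70.0172119140625, 191.2741241455078), 10.793726921081543)
```

```bash
python3 - <<'E'
import cv2,numpy as np
a=[cv2.imread(f"pics/{f}") for f in("z_side_390.png","z_side_225.png","z_top_360.png","z_top_205.png")]
c=np.zeros((600,800,3),np.uint8)
for i,x in enumerate(a):
    x=cv2.resize(x,None,fx=min(400/x.shape[1],300/x.shape[0]),fy=min(400/x.shape[1],300/x.shape[0]),interpolation=cv2.INTER_NEAREST)
    r,k=divmod(i,2); c[r*300:r*300+x.shape[0],k*400:k*400+x.shape[1]]=x
cv2.imwrite("pics/comb.png",c)
E
```

```text
(no output)
```

View pics/comb.png

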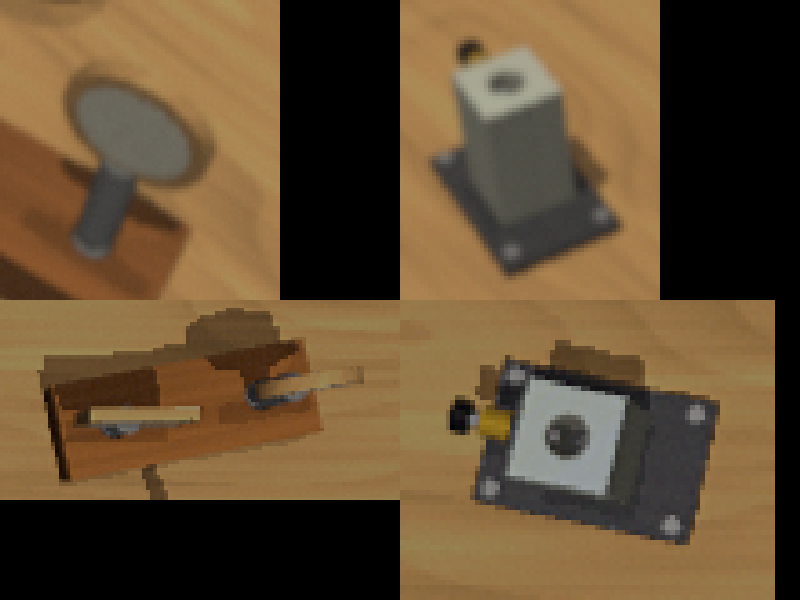

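```bash
python3 - <<'E'
from h import *
np.set_printoptions(precision=4,suppress=True)
# holder top face via colour
for n,b in(("side",(225,140,290,215)),("top",(205,170,280,230))):
    z=np.load(n+"0.npz"); im=z["im"]; 
    sub=im[b[1]:b[3],b[0]:b[2]].astype(int)
    br=sub.min(2); thr=165 if n=="top" else 150
    m=(br>thr).astype(np.uint8); nc,l,st,ce=cv2.connectedComponentsWithStats(m)
    k=1+st[1:,4].argmax(); cs,_=cv2.findContours((l==k).astype(np.uint8),cv2.RETR_EXTERNAL,cv2.CHAIN_APPROX_NONE)
    h=cv2.convexHull(cs[0])[:,0]+[b[0],b[1]]
    W=np.array([atz(n,u,v,.096)[:2] for u,v in h])*1000
    print(n,st[k],"face",cv2.minAreaRect(W.astype(np.float32)))
    # hole: non-bright inside hull
    full=np.zeros((400,640),np.uint8); cv2.fillConvexPoly(full,h.astype(np.int32),1); full=cv2.erode(full,np.ones((3,3)))
    hole=(full>0)&(im.min(2)<thr-25); v,u=np.nonzero(hole); print("hole px",len(u),u.mean(),v.mean(),atz(n,u.mean(),v.mean(),.096), "fillcentre")
    # plate: dark
    g=im[b[1]-5:b[3]+5,b[0]-5:b[2]+5].astype(int); 
for n in("side","top"):
    z=np.load(n+"0.npz"); P=cloud(n,z["D"]); ok=z["D"]>0
    g=cv2.cvtColor(z["im"],cv2.COLOR_RGB2HSV)
    m=ok&(P[...,2]>.004)&(P[...,2]<.014)&(abs(P[...,0]-.58)<.07)&(abs(P[...,1]-.21)<.07)&(z["im"].max(2)<110)&(g[...,1]<90)
    nc,l,st,ce=cv2.connectedComponentsWithStats(m.astype(np.uint8)); k=1+st[1:,4].argmax()
    print(n,"plate",st[k],cv2.minAreaRect((P[l==k][:,:2]*1000).astype(np.float32)))
    m=ok&(P[...,2]>.13)&(P[...,2]<.26)&(abs(P[...,0]-.565)<.05)&(P[...,1]<-.235)&(P[...,1]>-.34)
    Q=P[m]
    # ransac plane
    rng=np.random.default_rng(0); best=0
    for _ in range(500):
        a=Q[rng.choice(len(Q),3,False)]; nn=np.cross(a[1]-a[0],a[2]-a[0]); nn/=np.linalg.norm(nn)+1e-12
        i=abs((Q-a[0])@nn)<.002
        if i.sum()>best: best=i.sum(); I=i
    c=Q[I].mean(0); V=np.linalg.svd(Q[I]-c)[2]; print(n,"disc plane",best,len(Q),c,V[2],"yaw",np.degrees(np.arctan2(V[2][1],V[2][0])))
    Y=(Q-c)@np.array([-.164,.986,0]); print("extent y",np.percentile(Y,[1,50,99]),"z",np.percentile(Q[:,2],[1,99]), c[:2]+np.array([-.164,.986])*(Y.max()+Y.min())/2)
    m=ok&(P[...,2]>.055)&(P[...,2]<.1)&(abs(P[...,0]-.565)<.05)&(P[...,1]<-.235)&(P[...,1]>-.34)
    Q=P[m];print("post",len(Q),Q.mean(0),Q.min(0),Q.max(0))
E
```

```text
side [21 25  3  2  3] face ((568.6036376953125, 213.5359649658203), (1.3471201658248901, 6.302205562591553), 11.446887016296387)
hole px 0 nan nan [nan nan nan] fillcentre<stdin>:15: RuntimeWarning: Mean of empty slice.
  ret = ret.dtype.type(ret / rcount)
Traceback (most recent call last):
ValueError: attempt to get argmax of an empty sequence
```

```bash
cat > m1.py <<'E'
from h import *
np.set_printoptions(precision=4,suppress=True,linewidth=200)
for n,b,thr in(("side",(232,140,285,200),118),("top",(205,170,280,230),130)):
    z=np.load(n+"0.npz"); im=z["im"]; 
    sub=im[b[1]:b[3],b[0]:b[2]].astype(int); br=sub.min(2)
    print(n,"bright pct",np.percentile(br,[50,80,90,95,99]))
    c=(253,160) if n=="side" else (238,198)
    print(im[c[1]-10:c[1]+12:2,c[0]-14:c[0]+15:2].min(2))
for n in("side","top"):
    z=np.load(n+"0.npz"); P=cloud(n,z["D"]); ok=z["D"]>0
    g=cv2.cvtColor(z["im"],cv2.COLOR_RGB2HSV)
    m=ok&(P[...,2]>.002)&(P[...,2]<.014)&(abs(P[...,0]-.58)<.07)&(abs(P[...,1]-.21)<.08)&(z["im"].max(2)<90)&(g[...,1]<90)
    nc,l,st,ce=cv2.connectedComponentsWithStats(m.astype(np.uint8)); k=1+st[1:,4].argmax()
    print(n,"plate",st[k],cv2.minAreaRect((P[l==k][:,:2]*1000).astype(np.float32)))
    m=ok&(P[...,2]>.13)&(P[...,2]<.26)&(abs(P[...,0]-.565)<.05)&(P[...,1]<-.235)&(P[...,1]>-.34)
    Q=P[m]
    rng=np.random.default_rng(0); best=0
    for _ in range(500):
        a=Q[rng.choice(len(Q),3,False)]; nn=np.cross(a[1]-a[0],a[2]-a[0]); nn/=np.linalg.norm(nn)+1e-12
        i=abs((Q-a[0])@nn)<.002
        if i.sum()>best: best=i.sum(); I=i
    c=Q[I].mean(0); V=np.linalg.svd(Q[I]-c)[2]; print(n,"disc plane",best,len(Q),c,V[2],"yaw",np.degrees(np.arctan2(V[2][1],V[2][0])))
    Y=(Q-c)@np.array([-.164,.986,0]); print("extent y",np.percentile(Y,[1,50,99]),"z",np.percentile(Q[:,2],[1,99]), c[:2]+np.array([-.164,.986])*(Y.max()+Y.min())/2)
    m=ok&(P[...,2]>.055)&(P[...,2]<.1)&(abs(P[...,0]-.565)<.05)&(P[...,1]<-.235)&(P[...,1]>-.34)
    Q=P[m];print("post",len(Q),Q.mean(0),Q.min(0),Q.max(0))
E
python3 m1.py
```

```text
side bright pct [ 76.    81.    95.   136.05 147.  ]
[[ 69  53  50  65  76  79  78  80  85  82  77  76  77  79  83]
 [ 52  31  29  47  76  87  98 116 128 111  80  78  77  77  79]
 [ 56  36  53  72 100 126 138 144 146 138 104  80  77  75  77]
 [ 88  94 116 132 139 142 142 143 145 146 138  99  78  77  75]
 [130 142 145 145 133 110 105 112 128 145 145 128  89  76  78]
 [125 145 147 145 103  67  73  85 107 143 148 145 123  84  77]
 [ 92 133 149 147 117  96 101 101 128 147 147 145 136  99  73]
 [ 79 104 142 150 148 144 144 143 147 146 131 110  90  78  75]
 [ 81  83 114 146 151 150 146 135 120 100  83  71  68  71  76]
 [ 82  79  86 126 139 127 108  86  74  68  72  71  71  71  76]
 [ 82  78  78  89  87  75  71  69  71  70  70  71  71  71  75]]
top bright pct [ 69.  75.  80. 148. 151.]
[[ 34  23  26 129 148 148 150 151 149 149 119  56  19  29  28]
 [ 50  27  49 154 147 148 149 149 148 148 150 151 154  72  33]
 [ 24  17  69 150 149 149 151 134 147 150 149 149 147  44  52]
 [ 24  26  92 150 149 142  63  65  65 145 148 149 149  49  52]
 [ 26  29 130 149 149  70  87  42  49  86 150 148 129  49  
[... 459 characters left out ...]
19.52579498291016, 77.8991470336914), 77.37844848632812)
side disc plane 848 1011 [ 0.5651 -0.2828  0.1578] [ 0.9867  0.1618 -0.0126] yaw 9.312243689549724
extent y [-0.0321 -0.0008  0.0334] z [0.131  0.1857] [ 0.565 -0.282]
post 163 [ 0.5626 -0.2835  0.0781] [ 0.5589 -0.291   0.055 ] [ 0.5722 -0.2709  0.0994]
top plate [220 182  48  37 650] ((589.2528076171875, 224.92471313476562), (119.04986572265625, 78.66222381591797), 78.23162841796875)
top disc plane 62 143 [ 0.5701 -0.2711  0.1742] [-0.9869 -0.0875  0.1356] yaw -174.93195100415636
extent y [-0.0384  0.0012  0.027 ] z [0.1457 0.1871] [ 0.5711 -0.2772]
post 18 [ 0.5684 -0.2728  0.077 ] [ 0.5621 -0.2792  0.059 ] [ 0.5814 -0.2668  0.0999]
```

```bash
python3 -m inch '[{"dx":-20,"dy":-10,"dz":-3},{"dx":-40,"dy":-20,"dz":-3},{"dx":-42,"dy":-21,"dz":-3},{"dx":-42,"dy":-21,"dz":-3},{"dx":-42,"dy":-21,"dz":-3},{"dx":-42,"dy":-21,"dz":-3},{"dx":-42,"dy":-21,"dz":-3},{"dx":-42,"dy":-21,"dz":-3},{"dx":-42,"dy":-21,"dz":-3},{"dx":-42,"dy":-21,"dz":-3}]'; python3 - <<'E'
from h import *
print(bot.observe()["qpos"])
E
```

```text
[-1.18020919  0.52137031 -0.03631324  1.59952414  0.02121878  1.02106085
 -0.11282969]schema error: expected keys dx, dy, dz, rx, ry, rz, hand
```

```bash
python3 - <<'E'
from h import *
for n,b,thr,lo in(("side",(232,140,285,200),118,1),("top",(205,170,280,230),115,1)):
    im=np.load(n+"0.npz")["im"]
    m=np.zeros((400,640),np.uint8); m[b[1]:b[3],b[0]:b[2]]=im[b[1]:b[3],b[0]:b[2]].min(2)>thr
    nc,l,st,ce=cv2.connectedComponentsWithStats(m); k=1+st[1:,4].argmax()
    cs,_=cv2.findContours((l==k).astype(np.uint8),cv2.RETR_EXTERNAL,cv2.CHAIN_APPROX_NONE); cc=max(cs,key=len); h=cv2.convexHull(cc)[:,0]
    W=np.array([atz(n,u,v,.096)[:2] for u,v in h])*1000
    print(n,st[k],cv2.minAreaRect(W.astype(np.float32)))
    full=np.zeros((400,640),np.uint8); cv2.fillConvexPoly(full,h.astype(np.int32),1); full=cv2.erode(full,np.ones((7,7)))
    v,u=np.nonzero((full>0)&(im.min(2)<thr)); print("hole",len(u),u.mean(),v.mean(),atz(n,u.mean(),v.mean(),.096))
E
```

```text
side [239 152  26  17 233] ((588.2062377929688, 222.93385314941406), (49.81232452392578, 49.67320251464844), 78.02494812011719)
hole 41 250.97560975609755 160.09756097560975 [0.58799019 0.22322407 0.096     ]
top [226 186  24  23 330] ((589.4203491210938, 224.92796325683594), (49.82539749145508, 49.535125732421875), 78.05516815185547)
hole 63 237.93650793650792 196.6984126984127 [0.58947124 0.22493455 0.096     ]
```

```bash
python3 -m inch '[{"dx":-20,"dy":-10,"dz":-3,"rx":0,"ry":0,"rz":0,"hand":-1},{"dx":-40,"dy":-20,"dz":-3,"rx":0,"ry":0,"rz":0,"hand":-1},{"dx":-42,"dy":-21,"dz":-3,"rx":0,"ry":0,"rz":0,"hand":-1},{"dx":-42,"dy":-21,"dz":-3,"rx":0,"ry":0,"rz":0,"hand":-1},{"dx":-42,"dy":-21,"dz":-3,"rx":0,"ry":0,"rz":0,"hand":-1},{"dx":-42,"dy":-21,"dz":-3,"rx":0,"ry":0,"rz":0,"hand":-1},{"dx":-42,"dy":-21,"dz":-3,"rx":0,"ry":0,"rz":0,"hand":-1},{"dx":-42,"dy":-21,"dz":-3,"rx":0,"ry":0,"rz":0,"hand":-1},{"dx":-42,"dy":-21,"dz":-3,"rx":0,"ry":0,"rz":0,"hand":-1},{"dx":-42,"dy":-21,"dz":-3,"rx":0,"ry":0,"rz":0,"hand":-1}]'; python3 - <<'E'
from h import *
print(bot.observe()["qpos"])
E
```

```text
clock: 1.8
position: [0.5455, 0.2047, 0.2617]
tool_rot: [3.141, 0.0, 2.681]
force: [0.8, 1.9, 0.7]
grip_width: 0.0854
[-0.50765115  0.42324968  0.06527923  1.68425409 -0.03122839  1.03461721
  0.67790647]
```

```bash
python3 -m inch '[{"dx":-24,"dy":-42,"dz":0,"rx":0,"ry":0,"rz":0,"hand":-1},{"dx":-24,"dy":-42,"dz":0,"rx":0,"ry":0,"rz":0,"hand":-1},{"dx":-24,"dy":-42,"dz":0,"rx":0,"ry":0,"rz":0,"hand":-1},{"dx":-24,"dy":-42,"dz":0,"rx":0,"ry":0,"rz":0,"hand":-1},{"dx":-24,"dy":-42,"dz":0,"rx":0,"ry":0,"rz":0,"hand":-1},{"dx":-24,"dy":-42,"dz":0,"rx":0,"ry":0,"rz":0,"hand":-1},{"dx":-24,"dy":-42,"dz":0,"rx":0,"ry":0,"rz":0,"hand":-1},{"dx":-24,"dy":-42,"dz":0,"rx":0,"ry":0,"rz":0,"hand":-1},{"dx":-24,"dy":-42,"dz":0,"rx":0,"ry":0,"rz":0,"hand":-1},{"dx":-24,"dy":-42,"dz":0,"rx":0,"ry":0,"rz":0,"hand":-1}]'; python3 -m inch '[{"dx":0,"dy":0,"dz":0,"rx":0,"ry":0,"rz":0.135,"hand":-1},{"dx":0,"dy":0,"dz":0,"rx":0,"ry":0,"rz":0.135,"hand":-1},{"dx":0,"dy":0,"dz":0,"rx":0,"ry":0,"rz":0.135,"hand":-1},{"dx":0,"dy":0,"dz":0,"rx":0,"ry":0,"rz":0.135,"hand":-1},{"dx":0,"dy":0,"dz":0,"rx":0,"ry":0,"rz":0.135,"hand":-1},{"dx":0,"dy":0,"dz":0,"rx":0,"ry":0,"rz":0.135,"hand":-1},{"dx":0,"dy":0,"dz":0,"rx":0,"ry":0,"rz":0.135,"hand":-1},{"dx":0,"dy":0,"dz":0,"rx":0,"ry":0,"rz":0,"hand":-1}]';python3 - <<'E'
from h import *
print(bot.observe()["qpos"])
for n in("side","top"):
    im,D=bot.grab_frame(n); save(im,n+"1.png"); np.savez(n+"1.npz",im=im,D=D)
E
```

```text
clock: 2.8
position: [0.5726, -0.2786, 0.2615]
tool_rot: [3.141, 0.0, 2.681]
force: [0.7, 0.0, 0.2]
grip_width: 0.0854
clock: 3.6
position: [0.5729, -0.2763, 0.2612]
tool_rot: [-3.141, 0.0, 1.734]
force: [-0.6, -0.1, 0.4]
grip_width: 0.0854
[ 0.08408062  0.54490781  0.41950437  1.55138994 -0.23929847  1.09662857
  0.72214067]
```

View pics/side1.png

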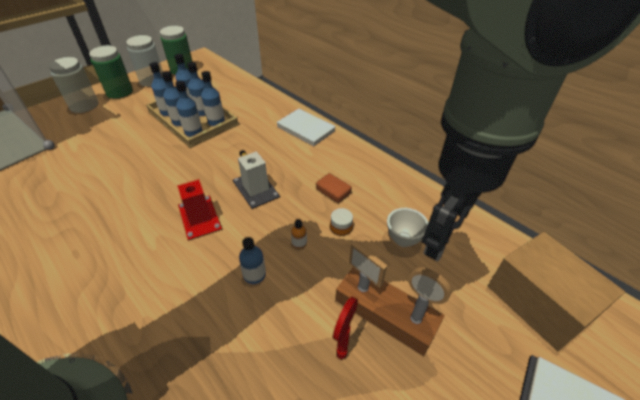

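The side view shows the open gripper directly above the round sign, with the fingertips at (440,240) and the disc at (430,285). I'll go down next.

```bash
python3 -m inch '[{"dx":-3,"dy":-2.8,"dz":10,"rx":0,"ry":0,"rz":0,"hand":-0.3},{"dx":0,"dy":0,"dz":20,"rx":0,"ry":0,"rz":0,"hand":-0.3},{"dx":0,"dy":0,"dz":20,"rx":0,"ry":0,"rz":0,"hand":-0.3},{"dx":0,"dy":0,"dz":20,"rx":0,"ry":0,"rz":0,"hand":-0.3},{"dx":0,"dy":0,"dz":20,"rx":0,"ry":0,"rz":0,"hand":-0.3},{"dx":0,"dy":0,"dz":12,"rx":0,"ry":0,"rz":0,"hand":-0.3},{"dx":0,"dy":0,"dz":8,"rx":0,"ry":0,"rz":0,"hand":0.1},{"dx":0,"dy":0,"dz":2,"rx":0,"ry":0,"rz":0,"hand":0.1},{"dx":0,"dy":0,"dz":0,"rx":0,"ry":0,"rz":0,"hand":0.4},{"dx":0,"dy":0,"dz":0,"rx":0,"ry":0,"rz":0,"hand":0.4}]' 40;python3 - <<'E'
from h import *
for n in("side","top"):
    im,D=bot.grab_frame(n); save(im,n+"2.png"); np.savez(n+"2.npz",im=im,D=D)
a=np.load("side2.npz")["im"][230:350,380:500]; b=np.load("top2.npz")["im"][160:240,380:500]
c=np.vstack([cv2.resize(a,None,fx=4,fy=3.5),cv2.resize(b,None,fx=4,fy=2.2)])[:600]; save(c,"c2.png")
E
```

```text
clock: 4.7
position: [0.5708, -0.2802, 0.15]
tool_rot: [3.141, 0.001, 1.736]
force: [-0.3, -0.2, -0.1]
grip_width: 0.0255
```

View pics/c2.png

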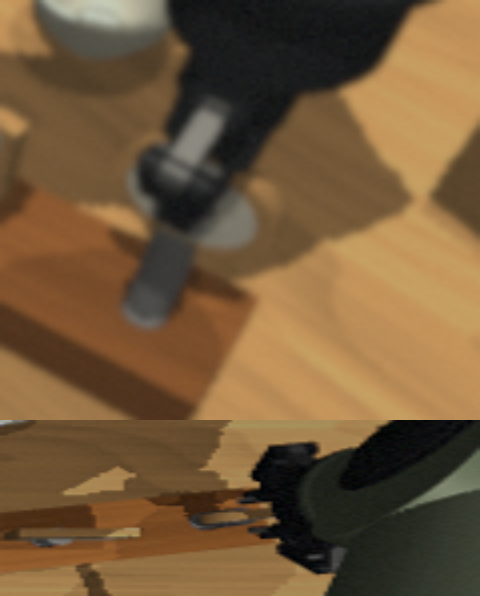

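The finger is in front of the disc and centred on the post, and the top view shows both fingers either side of the disc. I'll close now.

```bash
python3 -m inch '[{"dx":0,"dy":0,"dz":0,"rx":0,"ry":0,"rz":0,"hand":0.6},{"dx":0,"dy":0,"dz":0,"rx":0,"ry":0,"rz":0,"hand":0.8},{"dx":0,"dy":0,"dz":0,"rx":0,"ry":0,"rz":0,"hand":1},{"dx":0,"dy":0,"dz":0,"rx":0,"ry":0,"rz":0,"hand":1},{"dx":0,"dy":0,"dz":0,"rx":0,"ry":0,"rz":0,"hand":1},{"dx":0,"dy":0,"dz":0,"rx":0,"ry":0,"rz":0,"hand":1}]' 50
```

```text
clock: 5.4
position: [0.5708, -0.28, 0.1497]
tool_rot: [3.141, 0.0, 1.736]
force: [0.9, 1.0, 5.5]
grip_width: 0.0097
```

```bash
python3 -m inch '[{"dx":0,"dy":0,"dz":-5,"rx":0,"ry":0,"rz":0,"hand":1},{"dx":0,"dy":0,"dz":-10,"rx":0,"ry":0,"rz":0,"hand":1},{"dx":0,"dy":0,"dz":-15,"rx":0,"ry":0,"rz":0,"hand":1},{"dx":0,"dy":0,"dz":-15,"rx":0,"ry":0,"rz":0,"hand":1},{"dx":0,"dy":0,"dz":-15,"rx":0,"ry":0,"rz":0,"hand":1},{"dx":0,"dy":0,"dz":-20,"rx":0,"ry":0,"rz":0,"hand":1},{"dx":0,"dy":0,"dz":-20,"rx":0,"ry":0,"rz":0,"hand":1},{"dx":0,"dy":0,"dz":-20,"rx":0,"ry":0,"rz":0,"hand":1},{"dx":0,"dy":0,"dz":-10,"rx":0,"ry":0,"rz":0,"hand":1},{"dx":0,"dy":0,"dz":0,"rx":0,"ry":0,"rz":0,"hand":1}]';python3 - <<'E'
from h import *
print(bot.observe())
for n in("side",):
    im,D=bot.grab_frame(n); save(im,n+"3.png"); np.savez(n+"3.npz",im=im,D=D)
E
```

```text
clock: 6.4
position: [0.5708, -0.2803, 0.281]
tool_rot: [3.14, 0.001, 1.736]
force: [-0.4, -0.6, -3.0]
grip_width: 0.0094
{'clock': 6.4, 'qpos': array([ 0.08662299,  0.52643037,  0.42650357,  1.52945236, -0.23181435,
        1.13371494,  0.72495258]), 'qd': array([ 0.00284497,  0.02805638, -0.0116884 ,  0.03522856, -0.00665986,
       -0.03135147,  0.00561387]), 'joint_efforts': array([ -0.3206577 , -92.28311777,  12.10615396, -40.52398324,
         0.15840702,   0.77677449,  -0.13027512]), 'position': array([ 0.57082191, -0.28025816,  0.28097894]), 'tool_rot': array([3.13961376e+00, 1.06751778e-03, 1.73565905e+00]), 'force': array([-0.44647721, -0.63901031, -3.01191676]), 'moment': array([-0.01255828,  0.02804398, -0.01367407]), 'grip_width': 0.009357336537386407}
```

View pics/side3.png

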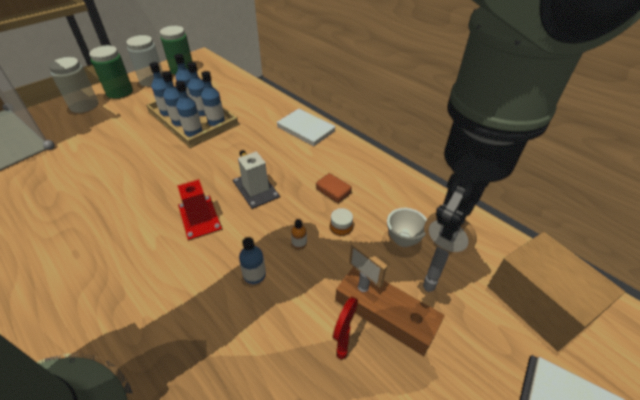

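The sign is out of the rack and hangs upright, with its foot at about (430,287). I'll raise it to clear the plaque and carry it over.

```bash
python3 -m inch '[{"dx":0,"dy":0,"dz":-15,"rx":0,"ry":0,"rz":0,"hand":1},{"dx":15,"dy":3,"dz":-15,"rx":0,"ry":0,"rz":0,"hand":1},{"dx":28,"dy":6,"dz":0,"rx":0,"ry":0,"rz":0,"hand":1},{"dx":38,"dy":8,"dz":0,"rx":0,"ry":0,"rz":0,"hand":1},{"dx":38,"dy":8,"dz":0,"rx":0,"ry":0,"rz":0,"hand":1},{"dx":38,"dy":8,"dz":0,"rx":0,"ry":0,"rz":0,"hand":1},{"dx":38,"dy":8,"dz":0,"rx":0,"ry":0,"rz":0,"hand":1},{"dx":38,"dy":8,"dz":0,"rx":0,"ry":0,"rz":0,"hand":1},{"dx":38,"dy":8,"dz":0,"rx":0,"ry":0,"rz":0,"hand":1},{"dx":38,"dy":8,"dz":0,"rx":0,"ry":0,"rz":0,"hand":1}]'; python3 -m inch '[{"dx":38,"dy":8,"dz":0,"rx":0,"ry":0,"rz":0,"hand":1},{"dx":38,"dy":8,"dz":0,"rx":0,"ry":0,"rz":0,"hand":1},{"dx":38,"dy":8,"dz":0,"rx":0,"ry":0,"rz":0,"hand":1},{"dx":38,"dy":7,"dz":0,"rx":0,"ry":0,"rz":0,"hand":1},{"dx":28,"dy":3,"dz":0,"rx":0,"ry":0,"rz":0.05,"hand":1},{"dx":0,"dy":0,"dz":0,"rx":0,"ry":0,"rz":0.08,"hand":1},{"dx":0,"dy":0,"dz":0,"rx":0,"ry":0,"rz":0.08,"hand":1},{"dx":0,"dy":0,"dz":0,"rx":0,"ry":0,"rz":0.08,"hand":1},{"dx":0,"dy":0,"dz":0,"rx":0,"ry":0,"rz":0.08,"hand":1},{"dx":0,"dy":0,"dz":0,"rx":0,"ry":0,"rz":0,"hand":1}]'; python3 - <<'E'
from h import *
print(bot.observe()["qpos"])
E
```

```text
clock: 7.45
position: [0.5832, 0.038, 0.3091]
tool_rot: [-3.141, -0.0, 1.736]
force: [0.5, -0.6, -3.0]
grip_width: 0.0094
clock: 8.45
position: [0.5872, 0.2194, 0.3089]
tool_rot: [-3.141, 0.001, 1.365]
force: [0.0, 0.2, -3.3]
grip_width: 0.0094
[-0.73257139  0.48867195  0.4269584   1.51446494 -0.21135569  1.18524522
 -0.47575   ]
```

```bash
python3 -m inch '[{"dx":4.8,"dy":0.5,"dz":10,"rx":0,"ry":0,"rz":0,"hand":1},{"dx":0,"dy":0,"dz":15,"rx":0,"ry":0,"rz":0,"hand":1},{"dx":0,"dy":0,"dz":15,"rx":0,"ry":0,"rz":0,"hand":1},{"dx":0,"dy":0,"dz":10,"rx":0,"ry":0,"rz":0,"hand":1},{"dx":0,"dy":0,"dz":3,"rx":0,"ry":0,"rz":0,"hand":1},{"dx":0,"dy":0,"dz":0,"rx":0,"ry":0,"rz":0,"hand":1},{"dx":0,"dy":0,"dz":0,"rx":0,"ry":0,"rz":0,"hand":1}]'; cat > look.py <<'E'
import sys
from h import *
k=sys.argv[1]
np.set_printoptions(precision=4,suppress=True)
o=bot.observe(); print(o["position"],o["tool_rot"],o["force"],o["moment"])
for n in("side","top"):
    im,D=bot.grab_frame(n); np.savez(n+k+".npz",im=im,D=D)
    for t in("sign_foot","mouth","sign_disc"):
        for r in bot.tip_of(n,t)[:2]:
            v,u=r["centre"]; print(n,t,round(r["score"],2),u,v)
a=np.load(f"side{k}.npz")["im"][80:220,200:300]; b=np.load(f"top{k}.npz")["im"][150:250,190:290]
save(np.hstack([cv2.resize(a,(400,560),interpolation=cv2.INTER_CUBIC),cv2.resize(b,(400,400),interpolation=cv2.INTER_CUBIC)[:560] if 0 else np.pad(cv2.resize(b,(400,400),interpolation=cv2.INTER_CUBIC),((0,160),(0,0),(0,0)))]),f"c{k}.png")
E
python3 look.py 4
```

```text
clock: 9.15
position: [0.5896, 0.2233, 0.2568]
tool_rot: [3.141, -0.0, 1.366]
force: [0.8, 0.5, -2.3]
grip_width: 0.0093
[0.5896 0.2233 0.2568] [ 3.141  -0.0004  1.3661] [ 0.8245  0.5036 -2.2764] [-0.0141  0.0234 -0.0621]
side sign_foot 0.82 339.1 355.9
side sign_foot 0.8 251.7 155.4
side mouth 0.9 189.3 187.9
side mouth 0.27 401.1 241.3
side sign_disc 0.94 344.3 315.8
side sign_disc 0.64 241.0 99.6
top sign_foot 0.6 239.3 194.6
top sign_foot 0.57 408.6 258.4
top mouth 0.94 228.9 261.7
top mouth 0.55 239.0 196.8
top sign_disc 0.91 421.6 258.8
top sign_disc 0.55 224.3 187.9
```

View pics/c4.png

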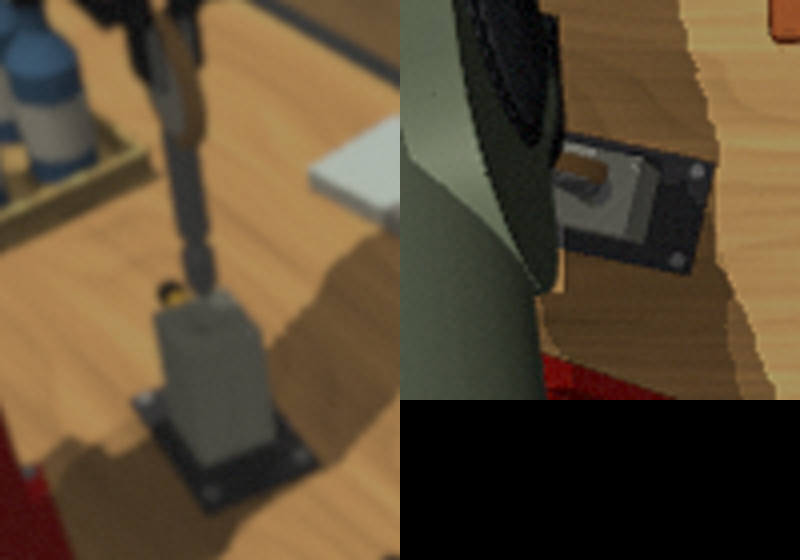

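```bash
python3 - <<'E'
from h import *
print("foot exp",proj("side",(.5896,.2233,.117)),"mouth", proj("side",(.588,.2232,.096)))
print("post 30 up",proj("side",(.5896,.2233,.147)),"80 up",proj("side",(.5896,.2233,.197)))
z=np.load("side4.npz"); P=cloud("side",z["D"])
for a,b in((.125,.14),(.14,.155),(.155,.17),(.17,.18)):
    m=(z["D"]>0)&(P[...,2]>a)&(P[...,2]<b)&(abs(P[...,0]-.5896)<.03)&(abs(P[...,1]-.2233)<.03)
    v,u=np.nonzero(m); Q=P[m]; 
    # per row centre
    rows=[(r,(u[v==r].min()+u[v==r].max())/2,np.ptp(u[v==r])+1) for r in np.unique(v)]
    print(a,len(Q),[(int(r),float(c),int(w)) for r,c,w in rows], Q.mean(0))
    # expected column of axis at those rows
    print([round(proj("side",(.5896,.2233,zz))[0],1) for zz in(a,b)],[round(proj("side",(.5896,.2233,zz))[1],1) for zz in(a,b)])
E
```

```text
foot exp (np.float64(250.4279553211181), np.float64(152.87187906212557)) mouth (np.float64(250.98499518358892), np.float64(160.1004276572964))
post 30 up (np.float64(248.83331797606138), np.float64(142.58604498411404)) 80 up (np.float64(245.99554435686008), np.float64(124.28165202069387))
0.125 42 [(146, 253.0, 1), (147, 253.0, 1), (148, 249.5, 8), (149, 250.0, 9), (150, 250.0, 9), (151, 249.5, 8), (152, 249.5, 6), (153, 249.5, 2)] [0.58443555 0.21508895 0.13311764]
[np.float64(250.0), np.float64(249.2)] [np.float64(150.2), np.float64(145.0)]
0.14 56 [(141, 249.0, 7), (142, 248.5, 8), (143, 249.0, 9), (144, 249.0, 9), (145, 249.0, 9), (146, 248.5, 8), (147, 249.0, 7), (148, 249.0, 3)] [0.58519472 0.21684889 0.14796043]
[np.float64(249.2), np.float64(248.4)] [np.float64(145.0), np.float64(139.8)]
0.155 32 [(136, 251.5, 2), (137, 248.0, 9), (138, 248.0, 9), (139, 247.5, 8), (140, 247.5, 6), (141, 248.0, 3)] [0.58479352 0.21579811 0.16454816]
[np.float64(248.4), np.float64(247.6)] [np.float64(139.8), np.float64(134.4)]
0.17 34 [(132, 251.0, 1), (133, 247.0, 9), (134, 247.0, 9), (135, 248.0, 9), (136, 247.0, 7), (137, 247.5, 6)] [0.58430828 0.21521921 0.17518927]
[np.float64(247.6), np.float64(247.0)] [np.float64(134.4), np.float64(130.7)]
```

```bash
python3 -m inch '[{"dx":0.2,"dy":-1.2,"dz":6,"rx":0,"ry":0,"rz":0,"hand":1},{"dx":0,"dy":0,"dz":6,"rx":0,"ry":0,"rz":0,"hand":1},{"dx":0,"dy":0,"dz":6,"rx":0,"ry":0,"rz":0,"hand":1},{"dx":0,"dy":0,"dz":4,"rx":0,"ry":0,"rz":0,"hand":1},{"dx":0,"dy":0,"dz":2,"rx":0,"ry":0,"rz":0,"hand":1},{"dx":0,"dy":0,"dz":0,"rx":0,"ry":0,"rz":0,"hand":1}]'; python3 -m inch '[{"dx":0,"dy":0,"dz":2,"rx":0,"ry":0,"rz":0,"hand":1},{"dx":0,"dy":0,"dz":1,"rx":0,"ry":0,"rz":0,"hand":1},{"dx":0,"dy":0,"dz":1,"rx":0,"ry":0,"rz":0,"hand":1}]'
```

```text
clock: 10.15
position: [0.5881, 0.2236, 0.232]
tool_rot: [-3.141, 0.0, 1.366]
force: [0.2, 0.1, -2.6]
grip_width: 0.0095
clock: 10.45
position: [0.5882, 0.2237, 0.2283]
tool_rot: [3.141, -0.0, 1.366]
force: [-0.3, -0.3, -2.9]
grip_width: 0.009
```

```bash
python3 -m inch '[{"dx":0,"dy":0,"dz":1.5,"rx":0,"ry":0,"rz":0,"hand":1},{"dx":0,"dy":0,"dz":1.5,"rx":0,"ry":0,"rz":0,"hand":1},{"dx":0,"dy":0,"dz":1,"rx":0,"ry":0,"rz":0,"hand":1}]';python3 -m inch '[{"dx":0,"dy":0,"dz":1,"rx":0,"ry":0,"rz":0,"hand":1},{"dx":0,"dy":0,"dz":1,"rx":0,"ry":0,"rz":0,"hand":1},{"dx":0,"dy":0,"dz":1,"rx":0,"ry":0,"rz":0,"hand":1}]'
```

```text
clock: 10.75
position: [0.5882, 0.2236, 0.2241]
tool_rot: [-3.142, 0.0, 1.366]
force: [-0.1, 0.1, -2.2]
grip_width: 0.0096
clock: 11.05
position: [0.5882, 0.2237, 0.2212]
tool_rot: [-3.142, 0.0, 1.366]
force: [0.9, -0.4, -3.3]
grip_width: 0.0094
```

```bash
for i in 1 2; do python3 -m inch '[{"dx":0,"dy":0,"dz":1.5,"rx":0,"ry":0,"rz":0,"hand":1},{"dx":0,"dy":0,"dz":1.5,"rx":0,"ry":0,"rz":0,"hand":1},{"dx":0,"dy":0,"dz":1,"rx":0,"ry":0,"rz":0,"hand":1}]'|egrep 'posi|force'; done
```

```text
position: [0.5882, 0.2236, 0.2171]
force: [-0.2, -0.7, -3.0]
position: [0.5884, 0.2235, 0.2135]
force: [-0.2, -1.4, 3.9]
```

```bash
for i in 1; do python3 -m inch '[{"dx":0,"dy":0,"dz":1,"rx":0,"ry":0,"rz":0,"hand":1},{"dx":0,"dy":0,"dz":1,"rx":0,"ry":0,"rz":0,"hand":1}]'|egrep 'posi|force|grip'; done
```

```text
position: [0.5885, 0.2235, 0.2116]
force: [-0.0, -1.5, 4.1]
grip_width: 0.0092
```

```bash
python3 -m inch '[{"dx":0,"dy":0,"dz":1,"rx":0,"ry":0,"rz":0,"hand":1},{"dx":0,"dy":0,"dz":1,"rx":0,"ry":0,"rz":0,"hand":1}]'|egrep 'posi|force|grip';  python3 -m inch '[{"dx":0,"dy":0,"dz":1,"rx":0,"ry":0,"rz":0,"hand":1},{"dx":0,"dy":0,"dz":1,"rx":0,"ry":0,"rz":0,"hand":1}]'|egrep 'posi|force|grip'
```

```text
position: [0.5883, 0.2236, 0.2093]
force: [0.5, -2.0, 2.2]
grip_width: 0.0095
position: [0.5883, 0.2236, 0.2073]
force: [0.8, -3.1, 3.4]
grip_width: 0.0095
```

```bash
for i in 1 2 3; do python3 -m inch '[{"dx":0,"dy":0,"dz":1,"rx":0,"ry":0,"rz":0,"hand":1},{"dx":0,"dy":0,"dz":1,"rx":0,"ry":0,"rz":0,"hand":1}]'|egrep 'posi|force'; done
```

```text
position: [0.5883, 0.2236, 0.2053]
force: [1.0, -1.6, 3.5]
position: [0.5882, 0.2236, 0.2032]
force: [1.5, -2.6, 2.8]
position: [0.5882, 0.2236, 0.2012]
force: [1.4, -2.8, 3.7]
```

```bash
for i in 1 2 3 4 5; do python3 -m inch '[{"dx":0,"dy":0,"dz":1.2,"rx":0,"ry":0,"rz":0,"hand":1},{"dx":0,"dy":0,"dz":1.2,"rx":0,"ry":0,"rz":0,"hand":1}]'|egrep 'posi|force'; done; python3 -c "
from workcell import bot;print(bot.observe()['moment'])"
```

```text
position: [0.5882, 0.2237, 0.1988]
force: [0.8, -3.2, 2.2]
position: [0.5882, 0.2237, 0.1964]
force: [1.1, -3.0, 2.5]
position: [0.5882, 0.2237, 0.194]
force: [1.1, -2.5, 3.2]
position: [0.5882, 0.2237, 0.1916]
force: [1.0, -2.8, 3.9]
position: [0.5882, 0.2237, 0.1892]
force: [0.1, -2.8, 3.3]
[-0.8827666  -0.26363204 -0.02019028]
```

```bash
for i in 1 2 3 ; do python3 -m inch '[{"dx":0,"dy":0,"dz":1,"rx":0,"ry":0,"rz":0,"hand":1},{"dx":0,"dy":0,"dz":0.8,"rx":0,"ry":0,"rz":0,"hand":1}]'|egrep 'posi|force'; done
```

```text
position: [0.5882, 0.2237, 0.1874]
force: [1.9, -2.4, 2.8]
position: [0.5881, 0.2237, 0.1855]
force: [0.8, -3.7, 0.1]
position: [0.5881, 0.2237, 0.1837]
force: [1.5, -2.2, -0.7]
```

```bash
for i in 1 2 3 4; do python3 -m inch '[{"dx":0,"dy":0,"dz":0.5,"rx":0,"ry":0,"rz":0,"hand":1},{"dx":0,"dy":0,"dz":0.5,"rx":0,"ry":0,"rz":0,"hand":1}]'|egrep 'posi|force'; done
```

```text
position: [0.5881, 0.2237, 0.1827]
force: [0.6, -2.0, -1.2]
position: [0.5881, 0.2237, 0.1818]
force: [0.0, -2.0, -2.3]
position: [0.588, 0.2239, 0.1808]
force: [1.5, -0.9, -2.3]
position: [0.5881, 0.224, 0.1798]
force: [0.6, -0.3, -2.7]
```

```bash
for i in 1 2 3 4; do python3 -m inch '[{"dx":0,"dy":0,"dz":0.4,"rx":0,"ry":0,"rz":0,"hand":1},{"dx":0,"dy":0,"dz":0,"rx":0,"ry":0,"rz":0,"hand":1}]'|egrep 'posi|force'; done
```

```text
position: [0.5883, 0.2239, 0.1798]
force: [-0.4, -0.4, 3.0]
position: [0.5885, 0.2239, 0.1797]
force: [-0.6, 0.1, 8.7]
position: [0.5886, 0.2239, 0.1797]
force: [-1.8, -0.9, 12.9]
position: [0.5887, 0.224, 0.1796]
force: [-2.7, -0.7, 18.1]
```

The z force climbs steeply, from 3 to 18 N, while z stays at 0.1797. The side force has fallen to about zero, so the post is on the stop with the plunger in the groove. I'll ease off the load, release, and check.

```bash
python3 -m inch '[{"dx":0,"dy":0,"dz":-0.6,"rx":0,"ry":0,"rz":0,"hand":1},{"dx":0,"dy":0,"dz":-0.6,"rx":0,"ry":0,"rz":0,"hand":1},{"dx":0,"dy":0,"dz":0,"rx":0,"ry":0,"rz":0,"hand":1}]'|egrep 'posi|force';  python3 -m inch '[{"dx":0,"dy":0,"dz":0,"rx":0,"ry":0,"rz":0,"hand":0.6},{"dx":0,"dy":0,"dz":0,"rx":0,"ry":0,"rz":0,"hand":0.3},{"dx":0,"dy":0,"dz":0,"rx":0,"ry":0,"rz":0,"hand":0},{"dx":0,"dy":0,"dz":0,"rx":0,"ry":0,"rz":0,"hand":0},{"dx":0,"dy":0,"dz":0,"rx":0,"ry":0,"rz":0,"hand":0}]'; python3 look.py 5
```

```text
position: [0.5883, 0.2238, 0.1798]
force: [-1.3, 0.5, 5.7]
clock: 16.85
position: [0.5882, 0.2236, 0.1794]
tool_rot: [-3.141, 0.0, 1.366]
force: [0.2, 0.1, 0.3]
grip_width: 0.0425
[0.5882 0.2236 0.1794] [-3.1415  0.0001  1.3657] [0.1593 0.0567 0.2892] [-0.0033 -0.0305  0.027 ]
side sign_foot 0.62 339.8 358.9
side mouth 0.84 249.1 160.8
side mouth 0.58 189.0 189.4
side sign_disc 0.82 345.3 320.1
side sign_disc 0.67 246.8 129.5
top sign_foot 0.68 407.5 254.9
top mouth 0.64 224.8 261.2
top mouth 0.58 241.2 195.6
top sign_disc 0.65 418.5 260.2
top sign_disc 0.54 232.6 190.0
```

View pics/c5.png

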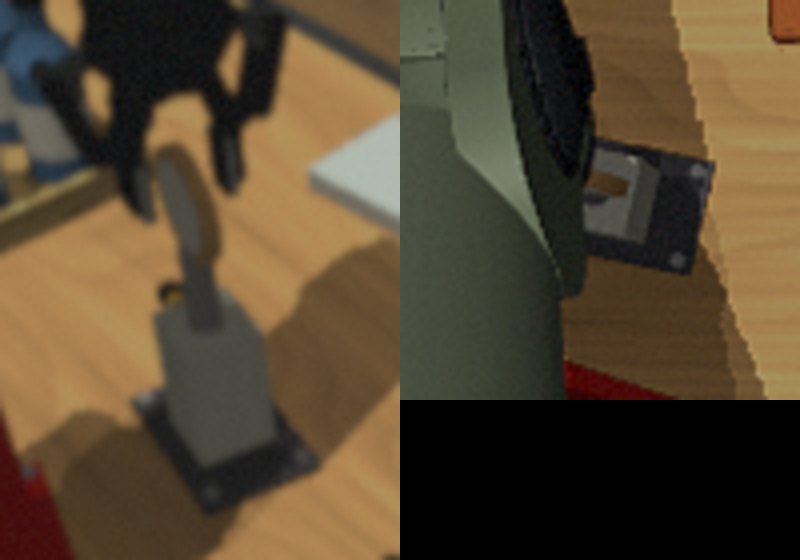

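The fingers are clear on both sides and the sign stands upright in the holder. I'll back off upward and verify.

```bash
python3 -m inch '[{"dx":0,"dy":0,"dz":-10,"rx":0,"ry":0,"rz":0,"hand":0},{"dx":0,"dy":0,"dz":-20,"rx":0,"ry":0,"rz":0,"hand":0},{"dx":0,"dy":0,"dz":-30,"rx":0,"ry":0,"rz":0,"hand":0},{"dx":0,"dy":0,"dz":-30,"rx":0,"ry":0,"rz":0,"hand":0},{"dx":0,"dy":-40,"dz":-20,"rx":0,"ry":0,"rz":0,"hand":0},{"dx":0,"dy":-40,"dz":0,"rx":0,"ry":0,"rz":0,"hand":0},{"dx":0,"dy":-40,"dz":0,"rx":0,"ry":0,"rz":0,"hand":0},{"dx":0,"dy":-30,"dz":0,"rx":0,"ry":0,"rz":0,"hand":0},{"dx":0,"dy":0,"dz":0,"rx":0,"ry":0,"rz":0,"hand":0}]'; python3 look.py 6; cat > fin.py <<'E'
from h import *
np.set_printoptions(precision=4,suppress=True)
z=np.load("side6.npz"); P=cloud("side",z["D"]); n="side"
m=(z["D"]>0)&(P[...,2]>.15)&(P[...,2]<.23)&(abs(P[...,0]-.585)<.04)&(abs(P[...,1]-.223)<.05)
Q=P[m]; rng=np.random.default_rng(0); best=0
for _ in range(800):
    a=Q[rng.choice(len(Q),3,False)]; nn=np.cross(a[1]-a[0],a[2]-a[0]); nn/=np.linalg.norm(nn)+1e-12
    i=abs((Q-a[0])@nn)<.0015
    if i.sum()>best: best=i.sum(); I=i
c=Q[I].mean(0); N=np.linalg.svd(Q[I]-c)[2][2]; N*=np.sign(N[0]); print(best,len(Q),c,N,"yaw",np.degrees(np.arctan2(N[1],N[0])),"z range",np.percentile(Q[:,2],[1,99]))
E
python3 fin.py; python3 -c "
from h import *
save(np.load('side6.npz')['im'],'side6.png'); save(np.load('top6.npz')['im'],'top6.png')"
```

```text
clock: 18.15
position: [0.4383, 0.2554, 0.2905]
tool_rot: [-3.141, -0.002, 1.369]
force: [1.7, -0.9, 0.3]
grip_width: 0.0425
[0.4383 0.2554 0.2905] [-3.1405 -0.0016  1.3689] [ 1.7266 -0.9417  0.2878] [-0.0054  0.0182 -0.0024]
side sign_foot 0.95 341.3 355.8
side sign_foot 0.71 402.2 239.5
side mouth 0.68 188.4 188.2
side mouth 0.57 250.0 160.9
side sign_disc 0.86 245.8 130.1
side sign_disc 0.55 345.8 317.4
top sign_foot 0.66 404.6 255.5
top mouth 0.91 230.0 259.6
top mouth 0.88 241.1 195.6
top sign_disc 0.93 419.0 260.4
top sign_disc 0.51 234.2 195.0
231 350 [0.5814 0.2199 0.1844] [ 0.981  -0.1941 -0.0086] yaw -11.19043428878001 z range [0.1509 0.2157]
```

View pics/side6.png

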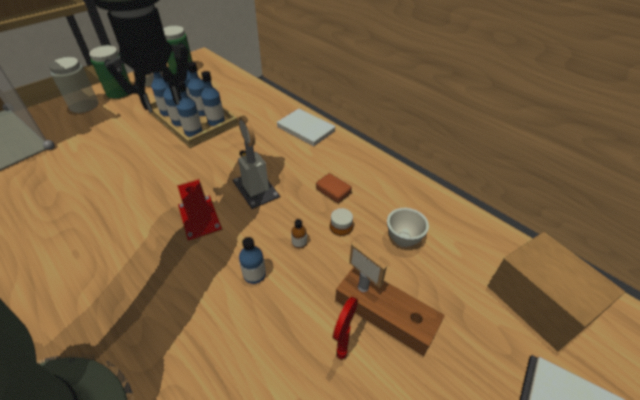

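View pics/c6.png

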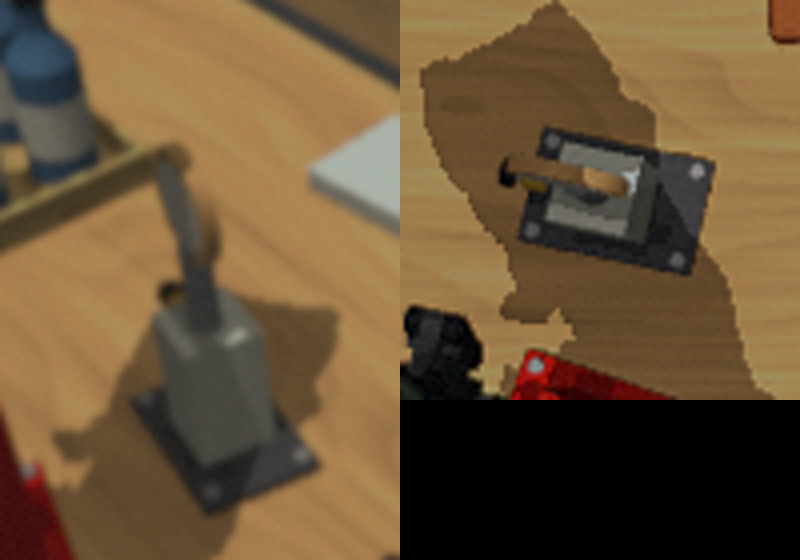

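The sign stands upright in the grey holder, with its disc at about (246,130) in the side view. Its face yaw is about -11° against -12° for the holder, and the disc top is at 0.216 m. The plaque, goods and red look-alikes are where they were, so I'm handing in.

```bash
python3 -c "
from workcell import bot; print(bot.job_done(), bot.observe()['clock'])"
```

```text
the job is handed in; nothing more can be done
the job is handed in; nothing more can be done
```

The round sign is out of the rack and fully home in the grey holder, released and standing upright. I handed the job in at about 18.5 s of the 53 s allowed.

- **Seating:** The post met the plunger about 22 mm below the mouth and rode over it at about 6–7 N. The force then dropped off, with the side force near zero, as the nose entered the groove. It landed on a solid stop about 56 mm down. The highest press on the stop was about 21 N (limit 30 N).
- **Upright and height:** After release the disc's face normal was within about 0.5° of horizontal. The disc top was at about 0.216 m, which fits a post resting on the stop.
- **Squareness:** The side camera put the sign's face yaw at −11.2°, against about −12° for the holder. The gripper's own yaw at release (78.2°) puts it at −11.8°. So the two readings differ by about half a degree, and the sign is within 1° of square.
- **Surroundings:** In the last pictures the plaque, the goods and the red look-alikes looked unmoved; I did not measure them.

I never read the plunger's position directly. That it snapped into the groove is judged from the forces I felt and the depth, which put the nose about 38 mm above the stop.

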